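# Steady the table-top pool table

### The arm

A 6-joint arm with a two-finger parallel gripper is mounted at the origin on the work surface. World frame = base frame: x ahead of the robot, y to its left, z up, the work surface at z = 0. Lengths are in m, angles in rad, forces in N, time in s.
With the tool pointing down it reaches from about 0.3 to 0.875 m from the base axis. Payload 6.4 kg.
Tool frame: the origin (TCP) lies at the very end of the fingers, on their centre line; the grasp point (between the pads) lies 19 mm behind it; z points along the fingers, y is the line along which they close (so a half turn about z gives the same grasp; the last joint's range is limited). The gripper opens to 85 mm and grips with 20 to 120 N. Pads are 22 mm wide; open, the fingers measure 114 mm over their backs; the gripper's body (76 mm by 85 mm) begins 54 mm behind the grasp point. The pads swing forward as they close: fully open they stand 13 mm farther back than shut.
Start: joints at [-1.469, 0.181, 1.607, -0, 1.354, -0.206], TCP at [0.174, -0.548, 0.206] pointing down, gripper open.
Joint ranges: [-2.99, 2.99], [-0.89, 2.07], [0.3, 2.58], [-1.14, 4.28], [0, 2.63], [-3.12, 3.12]. Speed limits (rad/s): [2.57, 2.57, 3.01, 3.14, 3.14, 3.14].

### API

Orientations are given as a unit quaternion [w, x, y, z].
In Python, from bench import ctrl, eyes, sensors gives the robot as it stands (ctrl), with the cameras (eyes) and the readings (sensors).
- The arm moves only by the shell command python3 jog.py 'ROWS'. ROWS is a JSON list of rows, 1 to 10 of them, each of 7 numbers: dx, dy, dz in m, then a rotation vector rx, ry, rz in rad, then the opening from 0.0 (shut) to 1.0 (fully open); each row is the pose to reach, as a shift and turn from the pose commanded when the command began, along the tool's axes at that moment; what a row does not reach only later rows make up. A row lasts 1/8 s, in which the tool goes at most 0.0625 m and 0.188 rad, less where a joint would pass 70% of its speed; a pose out of reach is approached as far as the arm can. The fingers move at their own pace and stop on an object; the grip force is fixed at half the most. Time passes only in rows, so rows that do not move let the fingers close. It prints the time, the measured TCP pose, the force, the opening and the grip force at its end.
- sensors.get_obs(): the state, without advancing time (a new reading comes with each control period).
- eyes.camera(name): name is "scene" or "top" or "wrist"; returns the picture (384x512x3 uint8, blue, green, red); there is no depth.
- eyes.camera_params(name): a dict with "fovy" (degrees; the focal length in pixels is half the picture's height over the tangent of half this angle, whatever the lens; pixels are square), "cx", "cy" (the principal point, pixels), "view" (4x4, takes a point from world to camera coordinates). Camera axes: x right, y up, looking along -z (the intrinsics and any distortion apply to the point x, -y, -z); pixel columns grow to the right and rows downward; lengths in m; the calibration is good to about 2 mm. A picture is of the moment at which its call begins: read the wrist's pose just before it. camera_params takes no time and is no camera call; for the wrist camera it gives the pose at the moment of the call.
- ctrl.hand_in(): hands the job in; it is judged then, once.
The state is a dict: "time_s": time; "q": joint angles; "dq": joint speeds; "joint_efforts": joint torques, N m; "eef_pos": TCP position; "eef_rot": TCP orientation; "wrist_force": force on the tool from outside, world axes, zero at the start; "torque": the same for the moment, N m; "opening": opening from 0.0 (shut) to 1.0 (fully open); "grasp_force": force on a finger pad.
Only numpy, scipy, OpenCV 4.12 (cv2) and the standard library are available. Lean on these libraries where they do the work, as an engineer would, in place of code of your own. Each camera call takes 0.05 s, during which the arm holds its last target. There are 200 camera calls.

### The job

The little table-top pool table is not steady: the two screw feet at its front corners hang clear of the cork discs under them. Turn the round knob over each of these feet clockwise until the foot has come down and carries a fair share of the weight, but stop while the three fixed feet are still firmly loaded too, so that nothing rocks. Go by feel and do not force a foot hard against its disc; leave the pool table where it stands, do not disturb the things around it, and let go at the end.

Things in the scene. Friction and masses are not known exactly. Their poses are not given: they have to be found in the camera images.
- pool_table: loose small pool table, dark wood, blue-green bed, 200 (x) by 300 mm (y), 3 kg, rail tops 63 mm above its origin. Origin under its middle at the level of the unloaded fixed feet; x points away from the robot at yaw 0, y left, z up; front is -x. Three fixed feet (two rear, one mid front); a screw foot at each front corner. Lifting both front corners 2 mm unloads the middle foot
- left_knob_grip (a point): centre of the left knob: black, ribbed, round, 36 mm across, 25 mm high, upright axis, at (-115, 165, 87.5) mm in the pool table's frame; stays at this height as it turns. Free below it for 33 mm (thin stem); rails end 12 mm below its underside. If it is gripped at a fixed height, the corner cannot lift once the foot touches: the foot force then grows fast, felt as an upward push on the tool
- right_knob_grip (a point): centre of the right knob: black, ribbed, round, 36 mm across, 25 mm high, upright axis, at (-115, -165, 87.5) mm in the pool table's frame; stays at this height as it turns. Free below it for 33 mm (thin stem); rails end 12 mm below its underside. If it is gripped at a fixed height, the corner cannot lift once the foot touches: the foot force then grows fast, felt as an upward push on the tool
- left_knob (a joint): turn of the left knob in rad, growing clockwise seen from above, which lowers its foot 1.6 mm per rad; starts between 0 and 0.3, end stop at 7.5. Friction 0.05 N m, holds its place when let go
- right_knob (a joint): turn of the right knob in rad, growing clockwise seen from above, which lowers its foot 1.6 mm per rad; starts between 0 and 0.3, end stop at 7.5. Friction 0.05 N m, holds its place when let go
- left_foot: pad 28 mm across, 7 mm thick, of the left screw foot; origin at the centre of its underside. Clockwise knob turning slides it down 1.6 mm per rad. It starts 0.4 to 5.5 mm above a fixed cork disc (64 mm across, top 0.5 to 4 mm above the bench; gap unknown). From touch, turning lifts the corner, about 3 N per mm: 1 to 1.5 mm past touch is sound; loading one takes a little off the other
- right_foot: pad 28 mm across, 7 mm thick, of the right screw foot; origin at the centre of its underside. Clockwise knob turning slides it down 1.6 mm per rad. It starts 0.4 to 5.5 mm above a fixed cork disc (64 mm across, top 0.5 to 4 mm above the bench; gap unknown). From touch, turning lifts the corner, about 3 N per mm: 1 to 1.5 mm past touch is sound; loading one takes a little off the other
- middle_foot: fixed foot under the middle of the front side, at (-85, 0) mm: soft rubber-cushioned round foot 28 mm across; origin at the centre of its underside. Its cushion gives about 1 mm per 6 N; it carries about 6 to 18 N at the start
- rear_left_foot: fixed foot at the rear left, (80, 130) mm: soft rubber-cushioned round foot 28 mm across; origin at the centre of its underside. Its cushion gives about 1 mm per 6 N; it carries about 6 to 18 N at the start
- rear_right_foot: fixed foot at the rear right, (80, -130) mm: soft rubber-cushioned round foot 28 mm across; origin at the centre of its underside. Its cushion gives about 1 mm per 6 N; it carries about 6 to 18 N at the start
- mug: bystander: white mug, 76 mm across, 90 mm high, origin under its centre
- brush: bystander: hand brush lying on the bench, handle along its -x
- chalk_box: bystander: cardboard box of chalk 60 x 90 x 35 mm, origin under its centre

How it is judged:
By the outcome, as a careful person would: the job done as asked, in the order asked, and still so for the second after the job is handed in, with the robot touching nothing.
It also fails if it takes over 72 s, if anything falls off the work surface, if the arm or the gripper's body presses on something with over 40 N, if the wrist force passes 120 N, or if a joint passes its speed limit or range.

## Working session

There is one attempt and no reset: what is moved stays moved. The work goes in short steps, Python scripts to look and compute and a shell command to move; the robot and the scene stay as the last step left them, time stands still between calls to the robot, and variables do not carry over. Pictures are saved under pics/ and viewed, at most 10 in all, crops included, and the job is handed in when it is done.

```bash
ls; mkdir -p pics; python3 - <<'E'
from bench import ctrl, eyes, sensors
import cv2,numpy as np
np.set_printoptions(precision=4,suppress=True)
for n in("scene","top"):
    im=eyes.camera(n);cv2.imwrite(f"pics/{n}0.png",im);p=eyes.camera_params(n);print(n,p)
o=sensors.get_obs();print(o)
E
```

```text
bench.py
jog.py
pics
scene {'fovy': 47.99464385710536, 'cx': 264.54718209250376, 'cy': 191.46410935552387, 'view': array([[ 0.4333,  0.9011, -0.0167, -0.2562],
       [-0.5249,  0.2674,  0.8081,  0.2109],
       [ 0.7326, -0.3413,  0.5889, -1.8739],
       [ 0.    ,  0.    ,  0.    ,  1.    ]])}
top {'fovy': 44.692495077243464, 'cx': 254.42183916910554, 'cy': 181.05950494088063, 'view': array([[ 0.0144, -0.9999,  0.001 ,  0.0129],
       [ 0.9784,  0.0143,  0.2063, -0.5674],
       [-0.2063, -0.002 ,  0.9785, -1.6265],
       [ 0.    ,  0.    ,  0.    ,  1.    ]])}
{'time_s': 0.1, 'q': array([-1.4693,  0.1815,  1.6079, -0.    ,  1.3538, -0.2063]), 'dq': array([-0.0007, -0.0008, -0.0013, -0.0009,  0.0002, -0.0011]), 'joint_efforts': array([  0.0005, -44.5877, -35.2238,  -0.0003,   0.0041,   0.    ]), 'eef_pos': array([ 0.1742, -0.5474,  0.2055]), 'eef_rot': array([-0.0008,  0.9882,  0.1533,  0.    ]), 'wrist_force': array([ 0.2654, -0.2215,  0.3464]), 'torque': array([-0.0168,  0.0084, -0.0151]), 'grasp_force': 0.0, 'opening': 0.9994585053334256}
```

View pics/scene0.png

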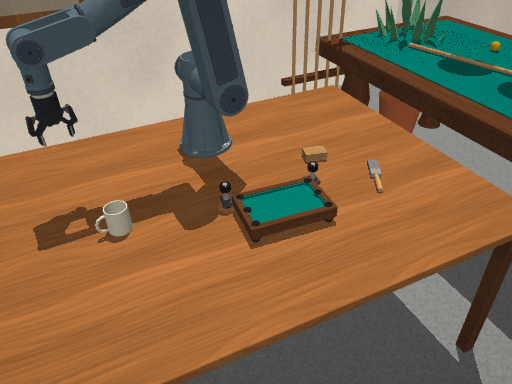

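View pics/top0.png

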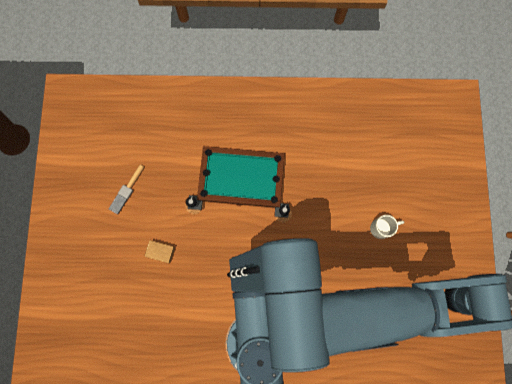

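The scene view shows the right knob near (225,187) and the left near (313,167). The top view shows the left at about (192,201) and the right at about (285,210), with the chalk box, brush and mug well clear. Next I'll segment and triangulate.

```bash
cat > h.py <<'E'
import cv2,numpy as np
from bench import ctrl, eyes, sensors
np.set_printoptions(precision=4,suppress=True)
def KV(n):
    p=eyes.camera_params(n);f=192/np.tan(np.radians(p["fovy"]/2))
    return f,p["cx"],p["cy"],np.array(p["view"])
def ray(kv,u,v):
    f,cx,cy,V=kv;R=V[:3,:3];d=R.T@np.array([(u-cx)/f,-(v-cy)/f,-1]);return -R.T@V[:3,3],d/np.linalg.norm(d)
def plane(kv,u,v,z):
    c,d=ray(kv,u,v);return c+d*(z-c[2])/d[2]
def proj(kv,P):
    f,cx,cy,V=kv;p=V[:3,:3]@P+V[:3,3];return np.array([cx-f*p[0]/p[2],cy+f*p[1]/p[2]])
def tri(rs):
    A=sum(np.eye(3)-np.outer(d,d) for c,d in rs);b=sum((np.eye(3)-np.outer(d,d))@c for c,d in rs)
    X=np.linalg.solve(A,b);return X,[np.linalg.norm(np.cross(X-c,d)) for c,d in rs]
def dark(im,box,t=45):
    x0,y0,x1,y1=box;m=(im[y0:y1,x0:x1].max(2)<t).astype(np.uint8)
    n,l,s,c=cv2.connectedComponentsWithStats(m)
    return [(s[i],c[i]+[x0,y0]) for i in range(1,n) if s[i][4]>15]
E
python3 - <<'E'
from h import *
s=cv2.imread("pics/scene0.png");t=cv2.imread("pics/top0.png")
for n,im,bs in(("scene",s,[(300,155,325,185),(212,175,238,212)]),("top",t,[(182,190,205,213),(274,200,296,220)])):
    for b in bs:
        print(n,b,[(a.tolist(),c) for a,c in dark(im,b)])
a=[s[150:215,205:335],t[140:225,180:300]]
a=[cv2.resize(x,(780,int(x.shape[0]*780/x.shape[1])),interpolation=cv2.INTER_CUBIC) for x in a]
cv2.imwrite("pics/c1.png",cv2.resize(np.vstack(a),None,fx=.62,fy=.62))
# teal bed
for n,im in(("scene",s),("top",t)):
    h=cv2.cvtColor(im,cv2.COLOR_BGR2HSV);m=cv2.inRange(h,(75,100,60),(95,255,255));k,l,st,c=cv2.connectedComponentsWithStats(m)
    for i in range(1,k):
        if 500<st[i][4]<6000:
            cn,_=cv2.findContours((l==i).astype(np.uint8),0,2);r=cv2.minAreaRect(cn[0]);print(n,st[i],c[i],r)
            if n=="top":
                for q in cv2.boxPoints(r):print(plane(KV("top"),*q,0.05))
                print(plane(KV("top"),*r[0],0.05))
E
```

```text
scene (300, 155, 325, 185) [([8, 7, 10, 10, 68], array([312.3824, 167.3971])), ([4, 23, 8, 5, 25], array([307.2 , 180.08]))]
scene (212, 175, 238, 212) [([7, 7, 12, 11, 84], array([224.881 , 187.7738]))]
top (182, 190, 205, 213) [([19, 0, 4, 7, 23], array([202.6957, 192.6522])), ([4, 6, 13, 11, 67], array([192.5224, 201.6119]))]
top (274, 200, 296, 220) [([5, 4, 11, 13, 71], array([283.7183, 210.831 ]))]
scene [ 241  182   85   41 2074] [282.4151 201.6095] ((283.3235168457031, 201.29412841796875), (29.831880569458008, 81.00689697265625), 75.96376037597656)
top [ 204  153   74   47 2876] [240.7743 175.7987] ((240.58575439453125, 175.785400390625), (70.89822387695312, 42.10066223144531), 5.07960844039917)
[0.5201 0.2046 0.05  ]
[0.677  0.1966 0.05  ]
[ 0.6569 -0.0631  0.05  ]
[ 0.5009 -0.0504  0.05  ]
[0.588  0.0718 0.05  ]
```

View pics/c1.png

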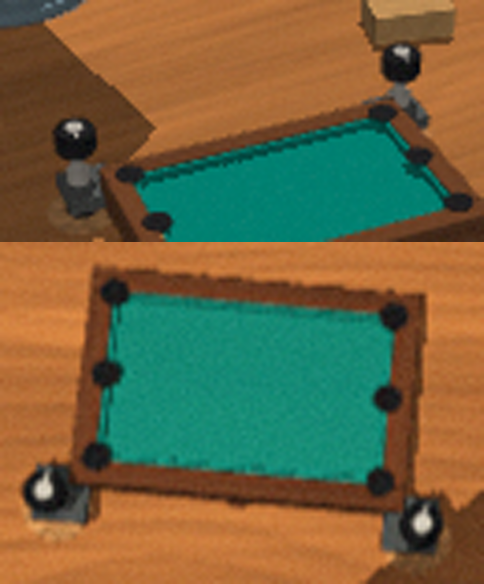

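The crops show both black knobs with a pale top mark, the dark rails, and the tan cork discs under the feet. Now I'll triangulate from the silhouette hull centres.

```bash
python3 - <<'E'
from h import *
s=cv2.imread("pics/scene0.png");t=cv2.imread("pics/top0.png")
def hull(im,b,th=70):
    x0,y0,x1,y1=b;m=(im[y0:y1,x0:x1].max(2)<th).astype(np.uint8)
    n,l,st,c=cv2.connectedComponentsWithStats(m,connectivity=4);i=1+np.argmax(st[1:,4])
    cn=cv2.findContours((l==i).astype(np.uint8),0,1)[0][0];H=cv2.convexHull(cn);M=np.zeros_like(m);cv2.fillConvexPoly(M,H,1)
    ys,xs=np.nonzero(M);return np.array([xs.mean()+x0,ys.mean()+y0]),M.sum(),cv2.boundingRect(H)
ks,kt=KV("scene"),KV("top");P=[]
for bs,bt in(((304,158,322,176),(184,193,201,212)),((216,179,235,197),(276,201,294,219))):
    for th in(45,):
        a,A=hull(s,bs,th),hull(t,bt,th);print(a,A)
        X,e=tri([ray(ks,*a[0]),ray(kt,*A[0])]);print(th,X,e,plane(kt,*A[0],.0875))
        P.append(X)
L,R=P;d=L-R;print("span",np.linalg.norm(d),"yaw",np.arctan2(-d[0],d[1]),"mid",(L+R)/2)
E
```

```text
(array([312.5   , 166.8293]), np.uint64(82), (4, 5, 10, 9)) (array([192.055 , 201.3303]), np.uint64(109), (2, 3, 13, 11))
45 [0.4865 0.2413 0.0844] [np.float64(0.0017823638585925442), np.float64(0.0017823638585925503)] [0.4852 0.2392 0.0875]
(array([224.8899, 187.1101]), np.uint64(109), (3, 3, 12, 11)) (array([283.9292, 210.1416]), np.uint64(113), (3, 3, 11, 13))
45 [ 0.4593 -0.0839  0.0833] [np.float64(2.628026899106144e-05), np.float64(2.6280268991116896e-05)] [ 0.4587 -0.0837  0.0875]
span 0.3263384984737581 yaw -0.08357033758108731 mid [0.4729 0.0787 0.0838]
```

Span 326 mm (330 expected), height about 84 mm (87.5 expected), so the match is good. I'll move over the right knob and wind the wrist back for a long clockwise turn.

```bash
r='[0.412,-0.356,0,0,0,-1.8,1]'; python3 jog.py '[[0.412,-0.356,0,0,0,-1.8,1],[0.412,-0.356,0,0,0,-1.8,1],[0.412,-0.356,0,0,0,-1.8,1],[0.412,-0.356,0,0,0,-1.8,1],[0.412,-0.356,0,0,0,-1.8,1],[0.412,-0.356,0,0,0,-1.8,1],[0.412,-0.356,0,0,0,-1.8,1],[0.412,-0.356,0,0,0,-1.8,1],[0.412,-0.356,0,0,0,-1.8,1],[0.412,-0.356,0,0,0,-1.8,1]]'; python3 -c "
from bench import ctrl, eyes, sensors;o=sensors.get_obs();print(o['q'],o['eef_rot'])"
```

```text
time_s: 1.35
eef_pos: [0.4597, -0.0809, 0.2059]
eef_rot: [-0.0, 0.49, 0.872, 0.0]
wrist_force: [-0.8, 0.1, -0.0]
opening: 1.001
grasp_force: 0.0
[-4.29781220e-01 -6.72604827e-02  1.86861906e+00  6.60662284e-04
  1.34105169e+00 -9.76428724e-01] [-4.33862878e-04  4.90052250e-01  8.71692906e-01  2.86928106e-04]
```

```bash
python3 jog.py '[[0,0,0,0,0,-1.5,1],[0,0,0,0,0,-1.5,1],[0,0,0,0,0,-1.5,1],[0,0,0,0,0,-1.5,1],[0,0,0,0,0,-1.5,1],[0,0,0,0,0,-1.5,1],[0,0,0,0,0,-1.5,1],[0,0,0,0,0,-1.5,1],[0,0,0,0,0,-1.5,1],[0,0,0,0,0,-1.5,1]]'; python3 - <<'E'
from h import *
o=sensors.get_obs();kv=KV("wrist");im=eyes.camera("wrist");cv2.imwrite("pics/w1.png",im);np.save("w1.npy",np.array(kv[3]))
print(o['q'],o['eef_pos'],kv,proj(kv,np.array([.4590,-.0838,.0875])))
E
```

```text
time_s: 2.6
eef_pos: [0.4589, -0.0838, 0.2061]
eef_rot: [-0.0, -0.229, 0.973, 0.0]
wrist_force: [-0.4, -0.4, -0.4]
opening: 0.999
grasp_force: 0.0
[-0.436  -0.0685  1.8693  0.      1.3411 -2.4694] [ 0.4589 -0.0838  0.2061] (np.float64(266.52868032091163), 255.79407524854065, 190.18611059618434, array([[-0.4452,  0.8954,  0.0003,  0.2787],
       [-0.8567, -0.4259, -0.2909,  0.3957],
       [-0.2603, -0.1298,  0.9568, -0.2722],
       [ 0.    ,  0.    ,  0.    ,  1.    ]])) [255.1603 178.793 ]
```

View pics/w1.png

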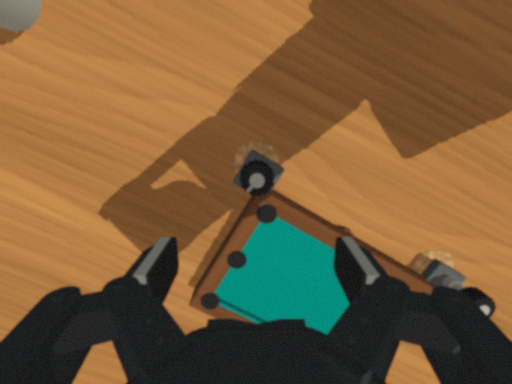

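The wrist view shows the right knob at about (256,176), 3 px from its predicted spot; the left knob is at about (480,300). Now I'll refine the position.

```bash
cat >> h.py <<'E'
def hull(im,b,th):
    x0,y0,x1,y1=b;m=(im[y0:y1,x0:x1].max(2)<th).astype(np.uint8)
    m=cv2.morphologyEx(m,cv2.MORPH_OPEN,np.ones((3,3)))
    n,l,st,c=cv2.connectedComponentsWithStats(m,connectivity=4);i=1+np.argmax(st[1:,4])
    cn=cv2.findContours((l==i).astype(np.uint8),0,1)[0][0]
    c,r=cv2.minEnclosingCircle(cn);H=cv2.boundingRect(cn);e=cv2.fitEllipse(cv2.convexHull(cn))
    return np.array(c)+[x0,y0],r,(H[0]+x0,H[1]+y0,H[2],H[3]),np.array(e[0])+[x0,y0],e[1]
E
python3 - <<'E'
from h import *
im=cv2.imread("pics/w1.png");kv=KV("wrist")
for th in(35,45,55):
    h=hull(im,(228,150,288,198),th);print(th,h,plane(kv,*h[3],.0875))
    h=hull(im,(228,150,288,198),th)
X,e=tri([ray(kv,*h[3]),ray(KV("scene"),224.9,187.1),ray(KV("top"),283.9,210.1)]);print(X,e)
print(im[165:190:3,230:285:3].max(2))
E
```

```text
35 (array([256.3147, 177.2766]), 16.937665939331055, (241, 161, 32, 34), array([256.4272, 177.1537]), (31.8665771484375, 33.75674819946289)) [ 0.4568 -0.0834  0.0875]
45 (array([256.    , 177.4118]), 17.84235191345215, (240, 160, 34, 36), array([256.4397, 177.2601]), (33.60634231567383, 35.45220947265625)) [ 0.4569 -0.0833  0.0875]
55 (array([256.5329, 177.691 ]), 18.861900329589844, (239, 159, 35, 38), array([256.3114, 177.29  ]), (34.72982406616211, 37.54909133911133)) [ 0.4569 -0.0834  0.0875]
[ 0.4587 -0.0835  0.0829] [np.float64(0.0009142976594585574), np.float64(0.0001847475275974845), np.float64(0.0008495921029648554)]
[[117 117 117 112  84  33  23  29  27  36  28  28  18  45  60  59  70 150
  183]
 [115 115 117  98  42  28  30  31  35  28  29  33  25  34  54  58  63  67
  162]
 [119 119 128  73  29  33  28  33  27  37  30  32  27  27  44  62  65  71
  167]
 [122 119  98  58  23  32  25  59 101 113  95  36  31  23  31  57  79 134
  187]
 [118 114  60  49  27  26  34 109 120 120 118  90  29  24  27  86 105 176
  188]
 [122  91  66  50  28  28  54 120 123 120 116 109  37  34  47 100 152 182
  183]
 [115  99  63  62  30  29  43 112 118 115 121  97  32  25  37 122 179 183
  184]
 [116 116 110  86  37  21  45 106 109 113 101  46  31  25  68 166 182 181
  183]
 [119 117 118 117 105  57 101  84  38  38  25  26  32  37  93 152 173 179
  185]]
```

```bash
python3 jog.py '[[0,0,0,0,0,1.6,1],[0,0,0,0,0,1.6,1],[0,0,0,0,0,1.6,1],[0,0,0,0,0,1.6,1],[0,0,0,0,0,1.6,1],[0,0,0,0,0,1.6,1],[0,0,0,0,0,1.6,1],[0,0,0,0,0,1.6,1],[0,0,0,0,0,1.6,1],[0,0,0,0,0,1.6,1]]'; python3 - <<'E'
from h import *
o=sensors.get_obs();kv=KV("wrist");im=eyes.camera("wrist");cv2.imwrite("pics/w2.png",im)
c=proj(kv,np.array([.4580,-.0835,.0875]));print(o['q'],o['eef_pos'],c)
x,y=c.astype(int);h=hull(im,(x-28,y-22,x+30,y+22),45);p2=plane(kv,*h[3],.0875);print(h,p2)
w=np.load("w1.npy")
im1=cv2.imread("pics/w1.png");k1=(kv[0],kv[1],kv[2],w);p1=plane(k1,256.4,177.2,.0875)
R1=w[:2,:2]/np.linalg.norm(w[0,:2]);
def rot(V): a=np.arctan2(V[0,1],V[0,0]);return np.array([[np.cos(a),-np.sin(a)],[np.sin(a),np.cos(a)]])
A=np.block([[np.eye(2),rot(w)],[np.eye(2),rot(kv[3])]]);s=np.linalg.solve(A,np.r_[p1[:2],p2[:2]]);print(p1,"X",s[:2],"off",s[2:])
print(tri([ray(k1,256.4,177.2),ray(kv,*h[3])]))
E
```

```text
time_s: 3.9
eef_pos: [0.459, -0.0839, 0.2063]
eef_rot: [-0.0, 0.537, 0.843, -0.0]
wrist_force: [0.1, 0.6, 0.3]
opening: 1.0
grasp_force: 0.0
[-0.436  -0.0686  1.8691  0.      1.3411 -0.8723] [ 0.459  -0.0839  0.2063] [255.1999 178.6158]
(array([254.8448, 177.2586]), 17.505407333374023, (np.int64(239), np.int64(161), 33, 34), array([254.9734, 177.3021]), (33.66093063354492, 34.67609405517578)) [ 0.4571 -0.0822  0.0875]
[ 0.4567 -0.0834  0.0875] X [ 0.4575 -0.083 ] off [-0.      0.0008]
(array([ 0.4575, -0.083 ,  0.0842]), [np.float64(5.509144476936068e-06), np.float64(5.509144476890201e-06)])
```

Rotating the camera cancels most of its bias: right knob at (0.4575, -0.083), height about 84 mm. Next I'll go down to TCP z≈0.070 while winding back.

```bash
python3 jog.py '[[0.0015,-0.001,0.03,0,0,-1.45,1],[0.0015,-0.001,0.06,0,0,-1.45,1],[0.0015,-0.001,0.09,0,0,-1.45,1],[0.0015,-0.001,0.11,0,0,-1.45,1],[0.0015,-0.001,0.12,0,0,-1.45,1],[0.0015,-0.001,0.13,0,0,-1.45,1],[0.0015,-0.001,0.136,0,0,-1.45,1],[0.0015,-0.001,0.136,0,0,-1.45,1],[0.0015,-0.001,0.136,0,0,-1.45,1]]'; python3 - <<'E'
from h import *
o=sensors.get_obs();kv=KV("wrist");im=eyes.camera("wrist");cv2.imwrite("pics/w3.png",im)
print(o['q'],o['wrist_force'],o['torque'],proj(kv,np.array([.4575,-.083,.0875])))
E
```

```text
time_s: 5.08
eef_pos: [0.4575, -0.083, 0.0702]
eef_rot: [-0.0, -0.157, 0.988, 0.0]
wrist_force: [-0.4, -0.1, -0.6]
opening: 0.997
grasp_force: 0.0
[-0.4356  0.1138  1.9889 -0.      1.039  -2.3222] [-0.433  -0.1438 -0.5892] [ 0.0272 -0.0275 -0.0009] [254.7172 232.9533]
```

View pics/w3.png

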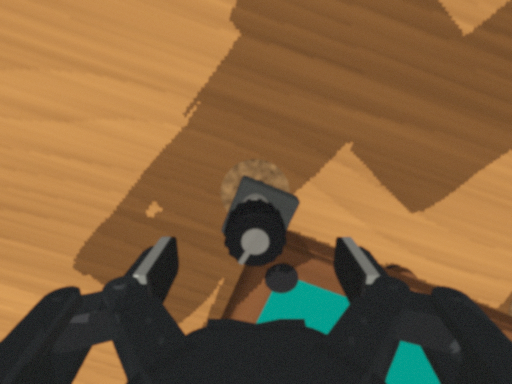

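The knob sits at (255,233), midway between the fingertips (about 165 and 345). Closing on it.

```bash
cat >> h.py <<'E'
def st():
    o=sensors.get_obs();print("q6 %.3f F"%o['q'][5],o['wrist_force'],"T",o['torque'],"pos",o['eef_pos'],"op %.3f g %.1f t %.2f"%(o['opening'],o['grasp_force'],o['time_s']))
E
python3 jog.py '[[0,0,0,0,0,0,0.7],[0,0,0,0,0,0,0.55],[0,0,0,0,0,0,0.45],[0,0,0,0,0,0,0],[0,0,0,0,0,0,0],[0,0,0,0,0,0,0]]'>/dev/null;python3 -c "from h import *;st()"; python3 jog.py '[[0,0,0,0,0,0.1,0],[0,0,0,0,0,0.2,0],[0,0,0,0,0,0.2,0]]' >/dev/null;python3 -c "from h import *;st()"
```

```text
q6 -2.322 F [ 0.4031 -0.5983  4.3189] T [-0.1097 -0.1334 -0.0165] pos [ 0.458  -0.0832  0.0707] op 0.002 g 2.1 t 5.88
q6 -2.123 F [0.7407 0.0409 5.2497] T [ 0.1837 -0.0179  0.0245] pos [ 0.4576 -0.0828  0.0705] op -0.001 g 2.5 t 6.25
```

The fingers shut fully, so the grasp missed. Looking now.

```bash
python3 - <<'E'
from h import *
im=eyes.camera("wrist")[100:384];s=eyes.camera("scene")[140:230,190:340]
cv2.imwrite("pics/m.png",np.vstack([im,cv2.resize(s,(512,307),interpolation=cv2.INTER_CUBIC)]))
E
```

```text
(no output)
```

View pics/m.png

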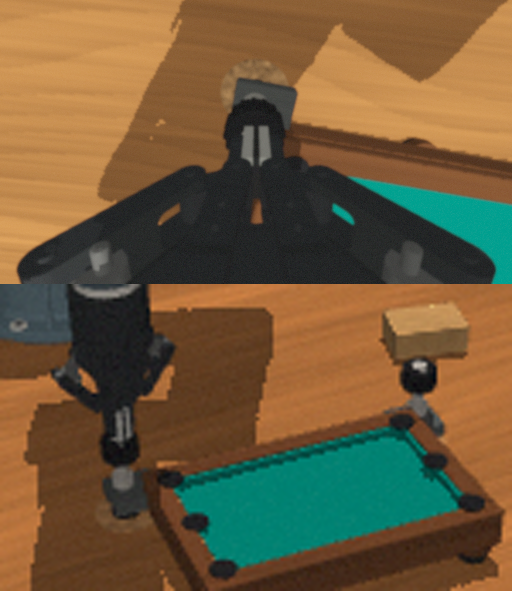

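```bash
python3 - <<'E'
from h import *
o=sensors.get_obs();p=o['eef_pos'];print(p,o['wrist_force'])
for n in("scene","wrist"):
    kv=KV(n);print(n,[proj(kv,p+np.array([0,0,h])) for h in(0,.01,.02,.03)],[proj(kv,np.array([.4575,-.083,z])) for z in(.0735,.086,.0985)])
s=eyes.camera("scene");t=eyes.camera("top");cv2.imwrite("pics/s2.png",s);cv2.imwrite("pics/t2.png",t)
print(hull(s,(300,155,325,177),45)[2:4],hull(t,(182,190,199,213),45)[2:4])
a=cv2.imread("pics/scene0.png");print(hull(a,(300,155,325,177),45)[2:4])
d=cv2.absdiff(a,s)[185:245,235:345];print("table diff",(d.max(2)>40).sum())
cv2.imwrite("pics/z.png",cv2.resize(np.hstack([a[160:220,205:245],s[160:220,205:245]]),None,fx=9,fy=9,interpolation=cv2.INTER_CUBIC))
E
```

```text
[ 0.4576 -0.0828  0.0705] [0.4462 1.8411 5.5512]
scene [array([225.2729, 189.852 ]), array([225.0655, 187.4632]), array([224.8564, 185.0552]), array([224.6456, 182.6275])] [array([225.1478, 189.1224]), array([224.8873, 186.1262]), array([224.6242, 183.0996])]
wrist [array([254.8869, 222.0091]), array([254.8363, 228.2225]), array([254.7799, 235.1587]), array([254.7164, 242.9518])] [array([254.6423, 223.6073]), array([254.5597, 231.7331]), array([254.4645, 241.0988])]
((308, 165, 10, 7), array([312.4306, 166.7754])) ((190, 197, 7, 11), array([193.4734, 201.9843]))
((308, 164, 10, 8), array([312.3781, 167.1903]))
table diff 193
```

View pics/z.png

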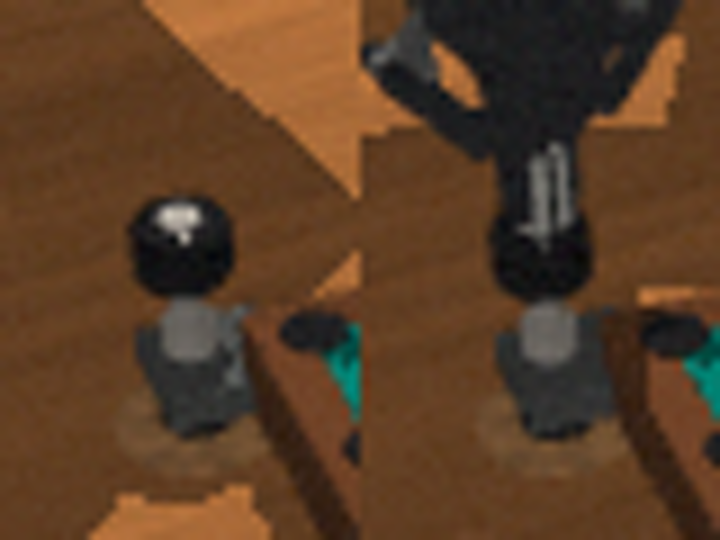

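The views suggest the shut tips are standing on the knob's top face rather than beside it. I'll lift and check where the shut tips appear against the TCP projection.

```bash
python3 - <<'E'
from h import *
im=eyes.camera("wrist");print(im[195:260:3,238:276:3].max(2))
E
python3 jog.py '[[0,0,-0.02,0,0,0,0],[0,0,-0.05,0,0,0,0],[0,0,-0.05,0,0,0,0]]'; python3 - <<'E'
from h import *
st();im=eyes.camera("wrist");print(im[195:260:3,238:276:3].max(2));kv=KV("wrist");c=proj(kv,np.array([.4575,-.083,.086]));print(c)
x,y=c.astype(int);cv2.imwrite("pics/w4.png",im)
s=eyes.camera("scene");print(hull(s,(216,179,235,197),45))
E
```

```text
[[ 74  72  76  95 107 108 106 108  90  76  72  71  72]
 [ 68  70  86  92  87  46  70  85  82  76  72  72  71]
 [ 71  39  24  26  18  20  22  26  27  30  61  70  69]
 [ 38  26  24  29  24  30  27  29  27  26  29  39  57]
 [ 20  23  27  31  29  30  31  23  27  29  27  32  31]
 [ 26  30  25  24  32  31  28  26  28  31  25  28  31]
 [ 28  30  33  31  34  36  35  38  34  27  30  30  29]
 [ 31  34  34  32  40  38  32  32  38  35  34  35  29]
 [ 32  40  36  31  33  34  33  32  33  28  28  37  30]
 [ 26  34  29  32  32  31  34  34  30  31  36  33  33]
 [ 35  32  48  60  61  45  31  57  66  63  43  31  37]
 [ 37  32  85 117 119  87  34  98 117 119  81  26  34]
 [ 35  43 110 119 120  84  34  98 118 119  87  34  32]
 [ 42  62 114 119 118  87  30  97 117 120  95  36  39]
 [ 36  38 109 116 118  84  31  98 117 120  99  35  37]
 [ 40  48 115 120 118  71  34  85 117 119 110  41  35]
 [ 42  52 120 119 116  76  36  86 117 117 111  50  42]
 [ 39  60 118 120 118  75  36  87 119 121 113  53  35]
 [ 39  69 120 121 118  71  34  80 118 119 116  58  38]
 [ 42  74 119 120 120  67  31  79 120 118 118  61  31]

[... 1050 characters left out ...]
 114 112 112  82  34  90 111 113  99  85  81]
 [ 97  97 109 112 115  80  31  89 112 113  94  63  62]
 [ 39  40 101 113 113  78  28  88 111 112  94  38  33]
 [ 33  35 106 111 112  71  31  82 112 113 103  37  37]
 [ 39  49 106 112 110  70  31  83 111 112 105  49  35]
 [ 39  55 110 114 111  70  32  83 113 112 104  44  33]
 [ 38  64 111 113 112  68  31  75 111 113 109  53  34]
 [ 38  72 110 112 111  62  32  70 111 114 111  58  33]
 [ 38  77 108 110 110  62  32  74 113 114 113  67  38]
 [ 32  52  85 119 132  76  38  87 132 118  81  45  37]]
[255.175  204.6401]
(array([224.9375, 187.0625]), 5.74534273147583, (220, 183, 11, 10), array([224.9534, 187.4095]), (10.161706924438477, 11.471430778503418))
```

View pics/w4.png

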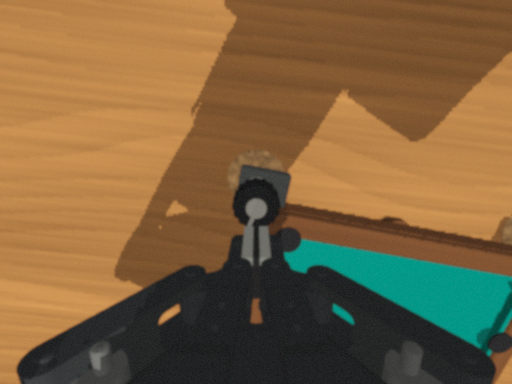

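```bash
python3 - <<'E'
from h import *
p=sensors.get_obs()['eef_pos'];s=eyes.camera("scene");kv=KV("scene")
print([proj(kv,p+[0,0,h]) for h in(0,.01,.02,.03)],[proj(kv,p+[dx,0,0]) for dx in(-.01,.01)])
print(np.c_[np.arange(160,198),s[160:198,217:236].max(2)])
w=KV("wrist")
for h in(0,.01,.02):print(h,[proj(w,p+[dx,0,h]) for dx in(-.011,0,.011)])
E
```

```text
[array([224.1779, 177.8159]), array([223.9619, 175.3306]), array([223.7441, 172.8247]), array([223.5245, 170.2981])] [array([223.0914, 176.3213]), array([225.2755, 179.3259])]
[[160  25  30  26  35  31  34  31  26  29  30  30  32  52 101  84 100 106
  106 104]
 [161  30  32  30  27  35  31  29  30  28  24  30  49 104 104 103 106 107
  103 104]
 [162  27  31  30  25  35  28  29  32  34  34  28  85 105 104 102 102  99
   99  95]
 [163  31  26  32  29  24  29  30  29  66  52  31 102 105 103 100  97  98
   93  99]
 [164  48  72  30  33  35  30  69  68  71  94  33 135 169 168 172 172 173
  172 174]
 [165 191 152  45  31  31  65 108  71  66  92  36 133 169 166 169 172 171
  177 176]
 [166 184 183  53  31  30  46 108  73  67 110  39 127 166 174 174 170 174
  174 173]
 [167 178 176  56  30  34  49 108  89  70 110  36  99 169 171 174 174 172
  172 171]
 [168 173 171  70  32  29  47 105  95  51 111  40  96 168 169 168 168 167
  169 167]
 [169 162 161  72  31  30  35 105 112  50 113  58  60  93  93  92  96  98
  101  97]
 [170  89  90  59  33  34  33 105 110  35 113  58  77  95  94  93  96  94

[... 1882 characters left out ...]
[193  99 102 103 102 106 103  83  84  87  83  90  98  96  93  93  75  78
   95  95]
 [194 104 104 104 103 103 102  99 103 106 103  93  98  70  68  51  46  58
   76  65]
 [195 103 105  99  97  92  95 100  99 105 105  91 100  52  46  47  56  59
   62  59]
 [196  96  96  93  66  70  64  95 100 103  99  97  98  55  49  50  62  60
   60  65]
 [197  94  94  94  50  50  47  96 106 106 104 102  94  56  49  46  52  61
   64  65]]
0 [array([256.4258, 207.8146]), array([254.5644, 222.7218]), array([252.7661, 237.1235])]
0.01 [array([256.4743, 213.3278]), array([254.5093, 228.9562]), array([252.6147, 244.026 ])]
0.02 [array([256.5284, 219.4967]), array([254.4479, 235.9179]), array([252.4459, 251.7184])]
```

Both views put the shut tips about 26 mm above the reported TCP. The contact agrees: the tips met the knob top at about 0.0965 with TCP z at 0.0705. I'll open and go to TCP z≈0.050, watching the force.

```bash
python3 jog.py '[[0,0,0,0,0,0,1],[0,0,0,0,0,0,1],[0,0,0,0,0,0,1],[0,0,0,0,0,0,1],[0,0,0.03,0,0,0,1],[0,0,0.05,0,0,0,1],[0,0,0.06,0,0,0,1],[0,0,0.07,0,0,0,1],[0,0,0.07,0,0,0,1]]' && python3 -c "from h import *;st()" && python3 jog.py '[[0,0,0,0,0,0,0.7],[0,0,0,0,0,0,0.6],[0,0,0,0,0,0,0.5],[0,0,0,0,0,0,0],[0,0,0,0,0,0,0],[0,0,0,0,0,0,0]]' >/dev/null; python3 -c "from h import *;st()"
```

```text
time_s: 8.15
eef_pos: [0.4572, -0.0828, 0.0499]
eef_rot: [-0.0, -0.058, 0.998, 0.0]
wrist_force: [0.2, -0.2, -0.3]
opening: 0.997
grasp_force: 0.0
q6 -2.123 F [ 0.2391 -0.2361 -0.3153] T [-0.0211 -0.0124 -0.0346] pos [ 0.4572 -0.0828  0.0499] op 0.997 g 0.0 t 8.15
q6 -2.123 F [-2.8527 -3.2093  2.5903] T [-0.6889  0.2792  0.0458] pos [ 0.4576 -0.0835  0.0506] op 0.396 g 59.5 t 8.90
```

Gripped: opening 0.396, about 34 mm. Now I'll turn clockwise in small steps and watch Fz.

```bash
python3 jog.py '[[0,0,0,0,0,0.12,0],[0,0,0,0,0,0.24,0],[0,0,0,0,0,0.24,0]]'>/dev/null;python3 -c "from h import *;st()";python3 jog.py '[[0,0,0,0,0,0.12,0],[0,0,0,0,0,0.24,0],[0,0,0,0,0,0.24,0]]' >/dev/null;python3 -c "from h import *;st()"
```

```text
q6 -1.881 F [-3.1449 -4.9911  2.5985] T [-0.6794  0.3614 -0.0656] pos [ 0.4576 -0.0835  0.0506] op 0.399 g 59.6 t 9.28
q6 -1.641 F [-2.259  -5.1369  4.4065] T [-0.6551  0.3354  0.005 ] pos [ 0.4576 -0.0836  0.0506] op 0.401 g 59.7 t 9.65
```

```bash
python3 - <<'E'
from h import *
s=eyes.camera("scene");a=cv2.imread("pics/scene0.png")
d=cv2.absdiff(a,s)[185:245,240:345].max(2);print((d>40).sum())
h=lambda im:cv2.moments(cv2.inRange(cv2.cvtColor(im,cv2.COLOR_BGR2HSV),(75,100,60),(95,255,255))[170:250,236:340])
for im in(a,s):m=h(im);print(m['m00']/255,m['m10']/m['m00'],m['m01']/m['m00'])
E
```

```text
117
2074.0 46.41513982642237 31.609450337512055
2069.0 46.45190913484775 31.642339294345096
```

```bash
python3 jog.py '[[0,0,0,0,0,0.12,0],[0,0,0,0,0,0.12,0]]'>/dev/null;python3 -c "from h import *;st()";python3 jog.py '[[0,0,0,0,0,0.12,0],[0,0,0,0,0,0.12,0]]' >/dev/null;python3 -c "from h import *;st()"
```

```text
q6 -1.521 F [-2.664  -4.6882  4.3924] T [-0.6646  0.3861 -0.0843] pos [ 0.4576 -0.0837  0.0506] op 0.397 g 59.7 t 9.95
q6 -1.401 F [-2.8649 -5.0133  4.2929] T [-0.7167  0.3467 -0.0234] pos [ 0.4576 -0.0837  0.0506] op 0.398 g 59.7 t 10.20
```

```bash
python3 jog.py '[[0,0,0,0,0,0.12,0],[0,0,0,0,0,0.24,0],[0,0,0,0,0,0.24,0]]'>/dev/null;python3 -c "from h import *;st()";python3 jog.py '[[0,0,0,0,0,0.12,0],[0,0,0,0,0,0.24,0],[0,0,0,0,0,0.24,0]]' >/dev/null;python3 -c "from h import *;st()"
```

```text
q6 -1.161 F [-3.9573 -4.4607  5.8294] T [-0.736   0.4478 -0.0197] pos [ 0.4577 -0.0838  0.0508] op 0.402 g 59.9 t 10.57
q6 -0.921 F [-5.6121 -5.43    8.6438] T [-0.7041  0.5993 -0.0337] pos [ 0.4577 -0.0839  0.0511] op 0.399 g 60.1 t 10.95
```

```bash
python3 jog.py '[[0,0,0,0,0,0.12,0],[0,0,0,0,0,0.12,0]]'>/dev/null;python3 -c "from h import *;st()";python3 jog.py '[[0,0,-0.0005,0,0,0,0],[0,0,-0.001,0,0,0,0],[0,0,-0.001,0,0,0,0]]' >/dev/null;python3 -c "from h import *;st()"
```

```text
q6 -0.801 F [-4.147  -4.8623  9.8043] T [-0.6786  0.7918 -0.0236] pos [ 0.4577 -0.0839  0.0513] op 0.398 g 60.2 t 11.20
q6 -0.803 F [-1.5975 -5.5746  1.8257] T [-0.8481  0.1653 -0.0459] pos [ 0.4576 -0.0838  0.0515] op 0.398 g 59.6 t 11.57
```

Lifting the tool through the knee in stiffness will show the foot's free load. Sampling Fz against z.

```bash
cat >> h.py <<'E'
def zz():
    o=sensors.get_obs();print("q6 %.3f Fz %.2f z %.2f mm t %.2f"%(o['q'][5],o['wrist_force'][2],o['eef_pos'][2]*1e3,o['time_s']))
E
Z(){ python3 -c "from h import *;zz()"; }; Z
python3 jog.py '[[0,0,-0.0003,0,0,0,0],[0,0,-0.0003,0,0,0,0]]'>/dev/null;Z
python3 jog.py '[[0,0,-0.0003,0,0,0,0],[0,0,-0.0003,0,0,0,0]]'>/dev/null;Z
python3 jog.py '[[0,0,-0.0003,0,0,0,0],[0,0,-0.0003,0,0,0,0]]'>/dev/null;Z
python3 jog.py '[[0,0,-0.0003,0,0,0,0],[0,0,-0.0003,0,0,0,0]]'>/dev/null;Z
```

```text
q6 -0.803 Fz 1.83 z 51.47 mm t 11.57
q6 -0.803 Fz -0.64 z 51.64 mm t 11.82
q6 -0.803 Fz -0.67 z 51.88 mm t 12.07
q6 -0.803 Fz -1.78 z 52.09 mm t 12.32
q6 -0.803 Fz -2.07 z 52.32 mm t 12.57
```

The foot leaves its disc at Fz≈0, so true first touch is about q6≈-0.80; the earlier onset came from the tool's own downward preload. I'll turn 0.85 rad more (about 1.35 mm) while letting the corner rise.

```bash
Z(){ python3 -c "from h import *;zz()"; }
python3 jog.py '[[0,0,0,0,0,0.12,0],[0,0,-0.0001,0,0,0.24,0],[0,0,-0.0002,0,0,0.36,0],[0,0,-0.0003,0,0,0.43,0],[0,0,-0.0003,0,0,0.43,0]]'>/dev/null;Z
python3 jog.py '[[0,0,-0.0001,0,0,0.12,0],[0,0,-0.0002,0,0,0.24,0],[0,0,-0.0003,0,0,0.36,0],[0,0,-0.0004,0,0,0.42,0],[0,0,-0.0004,0,0,0.42,0]]'>/dev/null;Z
python3 jog.py '[[0,0,-0.0004,0,0,0,0],[0,0,-0.0004,0,0,0,0]]'>/dev/null;Z
python3 jog.py '[[0,0,-0.0004,0,0,0,0],[0,0,-0.0004,0,0,0,0]]'>/dev/null;Z
python3 jog.py '[[0,0,-0.0004,0,0,0,0],[0,0,-0.0004,0,0,0,0]]'>/dev/null;Z
```

```text
q6 -0.372 Fz -2.15 z 52.53 mm t 13.20
q6 0.048 Fz -3.33 z 52.86 mm t 13.82
q6 0.048 Fz -5.19 z 53.11 mm t 14.07
q6 0.048 Fz -7.14 z 53.40 mm t 14.32
q6 0.048 Fz -7.96 z 53.75 mm t 14.57
```

```bash
cat >> h.py <<'E'
def za(n=4):
    a=[]
    for i in range(n):
        eyes.camera("wrist");o=sensors.get_obs();a.append([o['wrist_force'][2],o['eef_pos'][2]*1e3])
    print("q6 %.3f"%o['q'][5],"Fz,z",np.mean(a,0),"sd",np.std(a,0),"F",o['wrist_force'],"t %.2f"%o['time_s'])
E
Z(){ python3 -c "from h import *;za()"; };Z
python3 jog.py '[[0,0,0.0004,0,0,0,0]]'>/dev/null;Z
python3 jog.py '[[0,0,0.0004,0,0,0,0]]'>/dev/null;Z
python3 jog.py '[[0,0,0.0004,0,0,0,0]]'>/dev/null;Z
python3 jog.py '[[0,0,0.0004,0,0,0,0]]'>/dev/null;Z
python3 jog.py '[[0,0,0.0004,0,0,0,0]]'>/dev/null;Z
```

```text
q6 0.047 Fz,z [-7.6776 53.8981] sd [0.7905 0.073 ] F [ 1.306  -4.3767 -8.8511] t 14.78
q6 0.047 Fz,z [-7.0295 53.8338] sd [0.4678 0.0515] F [ 1.4174 -4.9213 -6.7686] t 15.10
q6 0.047 Fz,z [-6.9355 53.5607] sd [0.1128 0.0181] F [-0.8347 -5.3607 -6.7848] t 15.43
q6 0.047 Fz,z [-5.0365 53.2501] sd [0.5231 0.0243] F [-1.7884 -5.1566 -4.7864] t 15.75
q6 0.047 Fz,z [-3.4537 52.9503] sd [0.7399 0.0174] F [-2.5256 -5.8569 -3.4436] t 16.07
q6 0.047 Fz,z [-1.208  52.7961] sd [0.269  0.0089] F [-3.483  -5.299  -1.3659] t 16.40
```

The data fit one soft line, F = -3.2(z - 51.57), with the disc contact leaving it at about -0.1 N for q6=-0.80 and about -4.7 N now. So the right foot carries about 4.5 N, 1.4 mm past touch. Releasing and lifting.

```bash
python3 jog.py '[[0,0,0,0,0,0,0.5],[0,0,0,0,0,0,0.7],[0,0,0,0,0,0,1],[0,0,0,0,0,0,1],[0,0,0,0,0,0,1],[0,0,-0.05,0,0,0,1],[0,0,-0.1,0,0,0,1],[0,0,-0.147,0,0,0,1]]'; python3 jog.py '[[0.302,-0.127,0,0,0,-1.7,1],[0.302,-0.127,0,0,0,-1.7,1],[0.302,-0.127,0,0,0,-1.7,1],[0.302,-0.127,0,0,0,-1.7,1],[0.302,-0.127,0,0,0,-1.7,1],[0.302,-0.127,0,0,0,-1.7,1],[0.302,-0.127,0,0,0,-1.7,1],[0.302,-0.127,0,0,0,-1.7,1],[0.302,-0.127,0,0,0,-1.7,1],[0.302,-0.127,0,0,0,-1.7,1]]'; python3 - <<'E'
from h import *
o=sensors.get_obs();kv=KV("wrist");im=eyes.camera("wrist");cv2.imwrite("pics/l1.png",im);np.save("l1.npy",kv[3])
c=proj(kv,np.array([.4855,.2435,.0865]));print(o['q'],o['eef_pos'],c)
x,y=c.astype(int);h=hull(im,(x-28,y-26,x+30,y+22),45);print(h,plane(kv,*h[3],.0865))
E
```

```text
time_s: 17.4
eef_pos: [0.4574, -0.0829, 0.2011]
eef_rot: [0.0, 0.856, 0.517, 0.0]
wrist_force: [0.9, -0.1, -0.6]
opening: 1.001
grasp_force: 0.0
time_s: 18.65
eef_pos: [0.4851, 0.2435, 0.1992]
eef_rot: [-0.0, 0.176, 0.984, -0.0]
wrist_force: [-1.1, -0.2, 0.3]
opening: 0.997
grasp_force: 0.0
[ 0.2464  0.1158  1.6954  0.0001  1.3308 -0.9696] [0.4851 0.2435 0.1992] [255.5175 180.8092]
(array([257.3182, 177.8636]), 17.501575469970703, (np.int64(241), np.int64(161), 32, 34), array([256.4608, 177.2302]), (31.027496337890625, 34.844093322753906)) [0.4821 0.2459 0.0865]
```

```bash
python3 jog.py '[[0,0,0,0,0,-1.5,1],[0,0,0,0,0,-1.5,1],[0,0,0,0,0,-1.5,1],[0,0,0,0,0,-1.5,1],[0,0,0,0,0,-1.5,1],[0,0,0,0,0,-1.5,1],[0,0,0,0,0,-1.5,1],[0,0,0,0,0,-1.5,1],[0,0,0,0,0,-1.5,1]]' | tail -6; python3 - <<'E'
from h import *
o=sensors.get_obs();kv=KV("wrist");im=eyes.camera("wrist");cv2.imwrite("pics/l2.png",im)
c=proj(kv,np.array([.484,.2455,.0865]));print(o['q'],o['eef_pos'],c)
x,y=c.astype(int);h=hull(im,(x-28,y-24,x+30,y+22),45);p2=plane(kv,*h[3],.0865);print(h,p2)
w=np.load("l1.npy");k1=(*kv[:3],w);u1=(256.5,177.2);p1=plane(k1,*u1,.0865)
def rot(V): a=np.arctan2(V[0,1],V[0,0]);return np.array([[np.cos(a),-np.sin(a)],[np.sin(a),np.cos(a)]])
A=np.block([[np.eye(2),rot(w)],[np.eye(2),rot(kv[3])]]);s=np.linalg.solve(A,np.r_[p1[:2],p2[:2]]);X=s[:2];print(p1,"X",X,"off",s[2:],"span",np.linalg.norm(X-[.4575,-.083]))
print(tri([ray(k1,*u1),ray(kv,*h[3])]))
a=2*np.arctan2(o['eef_rot'][2],o['eef_rot'][1]);d=X-o['eef_pos'][:2];print("tool dx,dy",d@[np.cos(a),np.sin(a)],d@[np.sin(a),-np.cos(a)])
E
```

```text
time_s: 19.82
eef_pos: [0.4852, 0.2434, 0.1994]
eef_rot: [-0.0, -0.54, 0.841, 0.0]
wrist_force: [-0.2, 0.4, -0.4]
opening: 1.002
grasp_force: 0.0
[ 0.2462  0.1156  1.6953  0.      1.3307 -2.4662] [0.4852 0.2434 0.1994] [257.1957 180.7865]
(array([257., 178.]), 15.811488151550293, (np.int64(242), np.int64(163), 31, 22), array([256.2462, 174.781 ]), (22.141681671142578, 31.21329689025879)) [0.4821 0.2389 0.0865]
[0.4821 0.2459 0.0865] X [0.4859 0.2425] off [0.0019 0.0048] span 0.32669607096859243
(array([0.4853, 0.2438, 0.0674]), [np.float64(0.0013765858251728652), np.float64(0.0013765858251729099)])
tool dx,dy 0.0006091047417655206 -0.000987653592586007
```

The second hull was cut by the pale pointer mark, so I'll redo it with a closing step.

```bash
python3 - <<'E'
from h import *
o=sensors.get_obs();kv=KV("wrist");w=np.load("l1.npy");k1=(*kv[:3],w)
def blob(im,b,th):
    x0,y0,x1,y1=b;m=(im[y0:y1,x0:x1].max(2)<th).astype(np.uint8)
    m=cv2.morphologyEx(m,cv2.MORPH_CLOSE,np.ones((5,5)));m=cv2.morphologyEx(m,cv2.MORPH_OPEN,np.ones((5,5)))
    cn=max(cv2.findContours(m,0,1)[0],key=cv2.contourArea);e=cv2.fitEllipse(cv2.convexHull(cn));r=cv2.boundingRect(cn);return np.array(e[0])+[x0,y0],e[1],(r[0]+x0,r[1]+y0,r[2],r[3])
def rot(V): a=np.arctan2(V[0,1],V[0,0]);return np.array([[np.cos(a),-np.sin(a)],[np.sin(a),np.cos(a)]])
for th in(40,48):
    u1=blob(cv2.imread("pics/l1.png"),(227,150,286,202),th);u2=blob(cv2.imread("pics/l2.png"),(227,150,286,202),th);print(u1,u2)
    p1=plane(k1,*u1[0],.0865);p2=plane(kv,*u2[0],.0865)
    A=np.block([[np.eye(2),rot(w)],[np.eye(2),rot(kv[3])]]);s=np.linalg.solve(A,np.r_[p1[:2],p2[:2]]);X=s[:2];print(p1,p2,"X",X,"off",s[2:],"span",np.linalg.norm(X-[.4575,-.083]))
    print(tri([ray(k1,*u1[0]),ray(kv,*u2[0])]))
a=2*np.arctan2(o['eef_rot'][2],o['eef_rot'][1]);d=X-o['eef_pos'][:2];print("tool dx,dy",d@[np.cos(a),np.sin(a)],d@[np.sin(a),-np.cos(a)])
E
```

```text
(array([255.0709, 174.673 ]), (25.912353515625, 32.61940383911133), (242, 161, 29, 27)) (array([255.2621, 174.1286]), (19.078582763671875, 28.94237518310547), (242, 164, 28, 20))
[0.4789 0.2454 0.0865] [0.4828 0.2378 0.0865] X [0.4849 0.2438] off [-0.0005  0.0063] span 0.3279106370580884
(array([0.4851, 0.2433, 0.0605]), [np.float64(0.00038221355922078536), np.float64(0.0003822135592208185)])
(array([256.9637, 177.5619]), (33.16803741455078, 34.45481491088867), (241, 161, 33, 32)) (array([257.7954, 178.7458]), (30.83406639099121, 32.967926025390625), (242, 163, 33, 25))
[0.4826 0.2463 0.0865] [0.4825 0.2437 0.0865] X [0.4839 0.2449] off [0.0008 0.0017] span 0.32894624073275425
(array([0.4836, 0.2455, 0.08  ]), [np.float64(0.000570611871759913), np.float64(0.0005706118717600162)])
tool dx,dy -0.0007680298523847234 0.0017921832787005905
```

```bash
python3 - <<'E'
from h import *
a=[cv2.resize(cv2.imread(f"pics/{n}.png")[145:215,215:300],None,fx=4.6,fy=4.6,interpolation=cv2.INTER_CUBIC) for n in("l1","l2")]
cv2.imwrite("pics/ll.png",np.hstack(a))
E
```

```text
(no output)
```

View pics/ll.png

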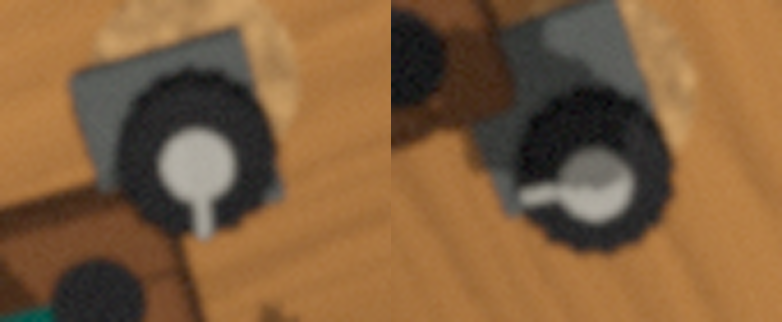

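The knob outline is clear in both crops: centre about (257.2,177.9) in the first view and (259.2,181.2) in the second.

```bash
python3 - <<'E'
from h import *
o=sensors.get_obs();kv=KV("wrist");w=np.load("l1.npy");k1=(*kv[:3],w)
def rot(V): a=np.arctan2(V[0,1],V[0,0]);return np.array([[np.cos(a),-np.sin(a)],[np.sin(a),np.cos(a)]])
u1,u2=(257.2,177.9),(259.2,181.2);p1=plane(k1,*u1,.0865);p2=plane(kv,*u2,.0865)
A=np.block([[np.eye(2),rot(w)],[np.eye(2),rot(kv[3])]]);s=np.linalg.solve(A,np.r_[p1[:2],p2[:2]]);X=s[:2];print(p1,p2,"X",X,"off",s[2:],"span",np.linalg.norm(X-[.4575,-.083]))
print(tri([ray(k1,*u1),ray(kv,*u2)]))
a=2*np.arctan2(o['eef_rot'][2],o['eef_rot'][1]);d=X-o['eef_pos'][:2];print("tool dx,dy",d@[np.cos(a),np.sin(a)],d@[np.sin(a),-np.cos(a)])
E
```

```text
[0.4831 0.2464 0.0865] [0.4822 0.2469 0.0865] X [0.4824 0.2462] off [ 0.0004 -0.0006] span 0.330088519644244
(array([0.4823, 0.2464, 0.0887]), [np.float64(0.0002920451476898916), np.float64(0.00029204514768981724)])
tool dx,dy -0.0012731377476882114 0.0037262304859069216
```

Span 330.1 mm and height 88.7 mm both fit the given sizes. Descending and gripping.

```bash
python3 jog.py '[[-0.0013,0.0037,0.05,0,0,0,1],[-0.0013,0.0037,0.1,0,0,0,1],[-0.0013,0.0037,0.13,0,0,0,1],[-0.0013,0.0037,0.14,0,0,0,1],[-0.0013,0.0037,0.148,0,0,0,1],[-0.0013,0.0037,0.148,0,0,0,1]]' >/dev/null&& python3 -c "from h import *;st()" && python3 jog.py '[[0,0,0,0,0,0,0.7],[0,0,0,0,0,0,0.6],[0,0,0,0,0,0,0.5],[0,0,0,0,0,0,0],[0,0,0,0,0,0,0],[0,0,0,0,0,0,0]]' >/dev/null; python3 -c "from h import *;st();za()"
```

```text
q6 -2.463 F [ 0.0021 -0.7954 -0.0685] T [-0.0448 -0.0343  0.0186] pos [0.483  0.2463 0.0521] op 1.000 g 0.0 t 20.62
q6 -2.464 F [ 1.3612 -0.6491  2.4079] T [-0.0048 -0.2013 -0.0058] pos [0.4828 0.2463 0.0517] op 0.402 g 59.4 t 21.38
q6 -2.464 Fz,z [ 1.9847 51.637 ] sd [0.5355 0.0186] F [ 2.0027 -0.5454  2.7649] t 21.57
```

```bash
Z(){ python3 -c "from h import *;za()"; }
python3 jog.py '[[0,0,-0.0008,0,0,0.12,0],[0,0,-0.0008,0,0,0.2,0]]' >/dev/null;Z
python3 jog.py '[[0,0,0,0,0,0.12,0],[0,0,0,0,0,0.24,0],[0,0,0,0,0,0.24,0]]'>/dev/null;Z
python3 jog.py '[[0,0,0,0,0,0.12,0],[0,0,0,0,0,0.24,0],[0,0,0,0,0,0.24,0]]'>/dev/null;Z
python3 jog.py '[[0,0,0,0,0,0.12,0],[0,0,0,0,0,0.24,0],[0,0,0,0,0,0.24,0]]'>/dev/null;Z
```

```text
q6 -2.266 Fz,z [-0.0816 52.1731] sd [0.5104 0.0162] F [ 3.1005 -1.3603 -0.4017] t 22.02
q6 -2.027 Fz,z [-0.7704 52.26  ] sd [0.2616 0.0135] F [ 4.1578 -0.0086 -0.3358] t 22.60
q6 -1.788 Fz,z [-0.8745 52.2804] sd [0.6647 0.0121] F [ 5.1628 -1.4902 -1.6524] t 23.18
q6 -1.548 Fz,z [-1.3789 52.2864] sd [0.0873 0.0074] F [ 5.6225 -1.5228 -1.3755] t 23.75
```

```bash
Z(){ python3 -c "from h import *;za()"; }
python3 jog.py '[[0,0,0.0005,0,0,0.12,0],[0,0,0.0005,0,0,0.24,0],[0,0,0.0005,0,0,0.24,0]]' >/dev/null;Z
python3 jog.py '[[0,0,0,0,0,0.12,0],[0,0,0,0,0,0.24,0],[0,0,0,0,0,0.24,0]]'>/dev/null;Z
python3 jog.py '[[0,0,0,0,0,0.12,0],[0,0,0,0,0,0.24,0],[0,0,0,0,0,0.24,0]]'>/dev/null;Z
python3 jog.py '[[0,0,0,0,0,0.12,0],[0,0,0,0,0,0.24,0],[0,0,0,0,0,0.24,0]]'>/dev/null;Z
```

```text
q6 -1.307 Fz,z [ 0.1519 51.8799] sd [0.3576 0.008 ] F [ 4.0607  0.2979 -0.4326] t 24.32
q6 -1.068 Fz,z [ 0.1734 51.8217] sd [0.2565 0.0145] F [ 4.9699  0.2951 -0.2037] t 24.90
q6 -0.828 Fz,z [ 0.1289 51.829 ] sd [0.5016 0.0105] F [5.9121 0.1214 0.721 ] t 25.48
q6 -0.589 Fz,z [ 0.3764 51.8405] sd [0.3849 0.0083] F [ 4.9128 -0.0524  0.7477] t 26.05
```

```bash
Z(){ python3 -c "from h import *;za()"; }
python3 jog.py '[[0,0,0,0,0,0.12,0],[0,0,0,0,0,0.24,0],[0,0,0,0,0,0.24,0]]'>/dev/null;Z
python3 jog.py '[[0,0,0,0,0,0.12,0],[0,0,0,0,0,0.24,0],[0,0,0,0,0,0.24,0]]'>/dev/null;Z
python3 jog.py '[[0,0,0,0,0,0.12,0],[0,0,0,0,0,0.24,0],[0,0,0,0,0,0.24,0]]'>/dev/null;Z
```

```text
q6 -0.350 Fz,z [ 0.1768 51.8456] sd [0.5976 0.003 ] F [ 4.4336 -1.0007 -0.2959] t 26.62
q6 -0.111 Fz,z [ 0.8491 51.8971] sd [0.1761 0.0112] F [ 4.5187 -0.3382  0.921 ] t 27.20
q6 0.132 Fz,z [ 5.3355 52.1376] sd [0.4646 0.0114] F [ 3.9161 -1.1102  5.4322] t 27.77
```

Touch is at q6≈-0.13. I'll turn to about 0.68 (roughly 1.3 mm past touch), raising the tool 1.3 mm with the corner.

```bash
Z(){ python3 -c "from h import *;za()"; }
python3 jog.py '[[0,0,-0.0006,0,0,0.11,0],[0,0,-0.0008,0,0,0.22,0],[0,0,-0.001,0,0,0.33,0],[0,0,-0.0012,0,0,0.44,0],[0,0,-0.0013,0,0,0.55,0],[0,0,-0.0013,0,0,0.55,0]]'>/dev/null;Z
python3 jog.py '[[0,0,-0.0004,0,0,0,0]]'>/dev/null;Z
python3 jog.py '[[0,0,-0.0004,0,0,0,0]]'>/dev/null;Z
python3 jog.py '[[0,0,-0.0004,0,0,0,0]]'>/dev/null;Z
```

```text
q6 0.682 Fz,z [ 1.7012 53.0316] sd [0.4757 0.0069] F [ 6.3163 -2.662   1.8079] t 28.73
q6 0.682 Fz,z [-1.0273 53.1089] sd [0.3004 0.0157] F [ 7.5037 -0.8893 -1.3255] t 29.05
q6 0.682 Fz,z [-3.551  53.1524] sd [0.2974 0.0035] F [ 8.4051 -0.3956 -4.0064] t 29.38
q6 0.682 Fz,z [-5.101  53.2554] sd [0.5024 0.0193] F [ 6.6994 -0.6366 -5.607 ] t 29.70
```

Left foot carries about 4 N and sits 1.3 mm past touch. That touch was found with the left corner already raised about 0.4 mm by the right foot. A three-spring estimate leaves the middle foot with only about 2 N. I'll ease back 0.28 rad so both corners are about 1.3 mm up, then release.

```bash
Z(){ python3 -c "from h import *;za()"; }
python3 jog.py '[[0,0,0.0004,0,0,-0.1,0],[0,0,0.0008,0,0,-0.2,0],[0,0,0.0012,0,0,-0.28,0],[0,0,0.0012,0,0,-0.28,0]]'>/dev/null;Z
python3 jog.py '[[0,0,-0.0003,0,0,0,0]]'>/dev/null;Z
python3 jog.py '[[0,0,-0.0003,0,0,0,0]]'>/dev/null;Z
python3 jog.py '[[0,0,-0.0003,0,0,0,0]]'>/dev/null;Z
```

```text
q6 0.402 Fz,z [ 0.1737 52.6721] sd [0.4225 0.0063] F [ 6.1685 -0.6508  0.0036] t 30.40
q6 0.402 Fz,z [-1.5157 52.7106] sd [0.5156 0.0186] F [ 6.7156 -0.8943 -1.1832] t 30.73
q6 0.402 Fz,z [-3.2357 52.8511] sd [0.2595 0.0124] F [ 7.2314 -0.8574 -3.3673] t 31.05
q6 0.402 Fz,z [-3.8847 53.0394] sd [0.378  0.0259] F [ 7.6754 -1.2147 -3.3221] t 31.38
```

Left load is now about 2.8 N, and the right is estimated at 3 to 3.8 N. Setting Fz≈0, releasing, lifting and backing off.

```bash
python3 jog.py '[[0,0,0.0009,0,0,0,0],[0,0,0.0009,0,0,0,0.5],[0,0,0.0009,0,0,0,0.7],[0,0,0.0009,0,0,0,1],[0,0,0.0009,0,0,0,1],[0,0,0.0009,0,0,0,1],[0,0,-0.05,0,0,0,1],[0,0,-0.1,0,0,0,1],[0,0,-0.15,0,0,0,1],[0,0,-0.15,0,0,0,1]]'; python3 - <<'E'
from h import *
s=eyes.camera("scene");a=cv2.imread("pics/scene0.png");t=eyes.camera("top")
h=lambda im:cv2.moments(cv2.inRange(cv2.cvtColor(im,cv2.COLOR_BGR2HSV),(75,100,60),(95,255,255))[170:250,236:340])
for im in(a,s):m=h(im);print(m['m00']/255,m['m10']/m['m00'],m['m01']/m['m00'])
for b in((304,158,322,176),(216,179,235,197)):print(hull(a,b,45)[2:4],hull(s,b,45)[2:4])
cv2.imwrite("pics/end.png",s)
E
```

```text
time_s: 32.62
eef_pos: [0.4854, 0.2471, 0.2091]
eef_rot: [0.002, 0.759, 0.651, 0.004]
wrist_force: [0.0, 0.3, -0.1]
opening: 1.003
grasp_force: 0.0
2074.0 46.41513982642237 31.609450337512055
2066.0 46.204743465634074 31.549370764762827
((308, 164, 10, 8), array([312.3781, 167.1903])) ((308, 163, 10, 9), array([312.1477, 166.8192]))
((220, 185, 11, 8), array([224.8947, 187.3352])) ((220, 184, 11, 9), array([225.    , 185.9934]))
```

View pics/end.png

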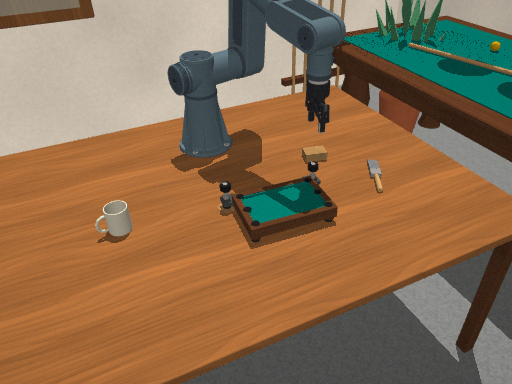

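The final view shows the table where it was (bed centroid shift 0.2 px), the mug, brush and chalk box untouched, and the arm clear above. Handing in.

```bash
python3 -c "
from bench import ctrl, eyes, sensors;print(ctrl.hand_in())"
```

```text
the job is handed in; nothing more can be done
None
```

I turned both screw feet down onto their discs, with roughly 3–4 N on the right (estimated after loading the left) and 2.8 N on the left (by feel). By estimate the middle foot keeps about 3 N. The table and the things around it stayed put, the gripper was released, and the job was handed in at about 33 s.

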